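Walk the machine vice into its dock and lock it

ROBOT

A 6-joint arm with a two-finger parallel gripper is mounted at the origin on the work surface; the furniture and walls round the work are solid. World frame = base frame: x ahead of the robot, y to its left, z up, the work surface at z = 0. Lengths are in mm, angles in rad, forces in N, time in s.
With the tool pointing down it reaches from about 250 to 725 mm from the base axis. Payload 4 kg.
Tool frame: the origin (TCP) lies at the very end of the fingers, on their centre line; the grasp point (between the pads) lies 19 mm behind it; z points along the fingers, y is the direction in which the jaws open and shut (so a half turn about z gives the same grasp; the last joint's range is limited). The gripper opens to 85 mm and grips with 20 to 120 N. Pads are 22 mm wide; open, the fingers measure 114 mm over their backs; the gripper's body (76 mm by 85 mm) begins 54 mm behind the grasp point. The pads swing forward as they close: fully open they stand 13 mm farther back than shut.
Start: joints at [-1.138, 0.241, 0.005, 1.335, 0, 1.571], TCP at [209.705, -453.898, 231.306] pointing down, gripper open.
Joint ranges: [-2.72, 2.72], [-1.05, 1.87], [-1.09, 1.28], [-1.99, 2.15], [-1.42, 1.44], [-3.14, 3.14]. Speed limits (rad/s): [2.79, 2.79, 3.14, 3.14, 3.14, 3.14].

INTERFACE

Orientations are given as a 3x3 rotation matrix whose columns are the frame's x, y, z axes.
In Python, from rig import * gives the robot as it stands.
- The arm moves only by the tool drive_tool, never from a script. Its argument "deltas" is a list that holds one entry, the list of rows, each a list of 7 numbers: the finger opening in m, from 0 to 0.0854, then the shift along the world's x, y, z in m, then the turn, a rotation vector about the world's x, y, z in rad. A call has exactly 5 rows; each row is the pose to reach, as a shift and turn from the pose measured when the call began; what a row does not reach only later rows make up. A row lasts 1/12 s, in which the tool goes at most 41.7 mm and 7.16 degrees, less where a joint would pass 70% of its speed; a pose out of reach is approached as far as the arm can. A call with a gripper value outside its range is refused whole. The fingers move at their own pace and stop on an object; "squeeze" is the grip in N (left out, the last holds). Time passes only in rows, so rows that repeat a pose let the fingers close, or fill a call up. It gives the time, the measured TCP pose, the force and the opening at its end, in the units of the state.
- get_obs(): the state, without advancing time (a new reading comes with each control period).
- capture(name): name is "scene" or "top" or "wrist"; returns a dict with "img" (420x560x3 uint8, red, green, blue), "depth" (420x560 float32, mm along the optical axis (not along the pixel's ray), 0 where there is no reading), "fx", "fy", "cx", "cy" (pixels), "R" (3x3) and "t" (3): a world point X has camera coordinates R X + t; the wrist camera has in their place "hand_eye" (4x4, takes a point from camera to tool coordinates, whose origin is the TCP and whose axes are the flange's). Camera axes: x right, y down, z forward; pixel columns grow to the right and rows downward; lengths in mm; the calibration is good to about 2 mm. A picture is of the moment at which its call begins: read the wrist's pose just before it.
- sign_off(): hands the job in, once; it reports no verdict.
The state is a dict: "time_s": time; "joints": joint angles; "dq": joint speeds; "tau": joint torques, N m; "tool_pos": TCP position; "orientation": TCP orientation; "force": force on the tool from outside, world axes, zero at the start; "moment": the same for the moment, N m; "opening": finger opening in mm.
Only numpy, scipy, OpenCV 4.12 (cv2) and the standard library are available. Lean on these libraries where they do the work, as an engineer would, in place of code of your own. Each camera call takes 0.05 s, during which the arm holds its last target. There are 200 camera calls.

TASK

The machine vice is too heavy and wide to pick up: walk it along the table, pushing at the front corners of its base, until its tail sits fully home and square against the fence of the steel dock. Keep it flat on the table and do not push or drag it by its handwheel, screw, jaws or tail. Then draw the aluminium locking bar out of its sheet-steel sleeve and lay it across the dock, right down in the slots of both cheeks and through the groove in the vice's tail, and let go, leaving the other things on the table where they are.

Things in the scene. Friction and masses are not known exactly. Their poses are not given: they have to be found in the camera images.
- dock: Steel dock bolted to the table near its right-hand end. Origin: on the table, mid-foot of the fence's inner face; +x points into the fence (the way to push), +y left of that. Fence 16 mm thick, 224 long, 24 high. Two cheeks, 43 mm high, 20 thick, run from it towards -x and end in round noses 72 mm from it; inner faces at y = +-92 mm (22 mm to spare on each side of the vice).
- dock_slots (a point): Midway between the slots in the two cheeks, on the level of their floors (15 mm above the table), 36 mm before the fence; axes as the dock's. Slots: open-topped, 20 mm wide in x, mouths rounded (8 mm radius). The bar's origin belongs here, its length along this y, either end first.
- vice: Grey machine vice, 1.3 to 1.8 kg, too wide to grasp, slides on its flat base with friction about 0.5 to 0.7: 5 to 15 N moves it, and a push on one front corner swings it about a point 0.1 to 0.2 m off to the other side, so the whole gains ground too. Fingers stick to its face rather than slide. Origin: centre of the underside; +x to its tail, -x to its front (handwheel). Base 165 (x) x 140 (y) x 24 mm high, square corners.
- vice_tail (a point): Middle of the lower edge of the vice's tail face (vice x = +82.5 mm), axes as the vice's; it is home at dock x = 0.
- vice_groove (a point): Middle of the floor of the groove along y through the top of the vice's tail: 22 mm wide, 12 deep, floor 12 mm above the table, centred at vice x = +46.5 mm. With the vice home it is in line with the dock's slots, and the bar, resting on the slot floors, clears its floor by 3 mm.
- vice_works: Jaws (shut), screw, handwheel; not to be pushed. Origin and axes as the vice's. Jaws: x = -51 to +6 mm, 104 wide, top 62 mm. At mid-front, above the front face (x = -82.5), a plate 54 wide, top 64 mm, and the screw, 38 mm up, running out to a handwheel 56 mm across at x = -106 to -119. So from above only the two ends of the base's front face, over 40 mm from its middle, are free to push on.
- vice_lip: The bar of iron between the groove and the tail face: 25 mm long (vice x = +57.5 to +82.5), 140 wide, top 24 mm above the table, fixed on the vice; the vice is not to be dragged by it. Origin and axes as the vice's.
- sleeve: Dark sheet-steel channel (upside-down U) screwed down behind the tyre: 168 mm long (x), 26 wide, 36 high, inside 20 wide and 33 high, open at both ends, foot flanges to y = +-30 mm, 3 thick. Origin: centre, on the table; +x along it towards the table's right-hand end, where there is clear table to draw the bar out.
- lock_bar: Plain aluminium bar 232 mm long (x), 16 wide (y), 28 high, 0.28 kg, lying in the sleeve with 27 to 37 mm standing out at either end. Origin: centre of the underside; x along its length. In the dock its last 24 mm at each end lie between or beyond the slot walls, so there it has to be held near its middle.
- screwdriver: Bystander: blue-handled screwdriver 174 mm long lying between the tyre and the rear edge of the table; leave it alone.
- wood_block: Bystander: deal packing block 48 x 65 x 42 mm; leave it alone.
- black_strip: Bystander: short black trim strip 11 x 72 x 8 mm; leave it alone.

How it is judged:
By the outcome, as a careful person would: the job done as asked, in the order asked, and still so for the second after the job is handed in, with the robot touching nothing.
It also fails if it takes over 72 s, if anything falls off the work surface, if the arm or the gripper's body presses on something with over 40 N, if the wrist force passes 120 N, or if a joint passes its speed limit or range.

## Working session

There is one attempt and no reset: what is moved stays moved. The work goes in short steps, Python scripts to look and compute and a tool call to move; the robot and the scene stay as the last step left them, time stands still between calls to the robot, and variables do not carry over. Pictures are saved under pics/ and viewed, about 8 in all and at most 12, crops included, and the job is handed in when it is done.

Besides the shell and the picture viewer there is one more tool, called by a JSON object that holds its "method" and its "body", one argument or row to a line. drive_tool: Moves the arm, as the interface text tells. Its arguments: {"type":"object","properties":{"deltas":{"type":"array"},"squeeze":{"type":"number"}},"required":["deltas"]}

```bash
mkdir -p pics; ls
cat > h.py <<'E'
from rig import *
import numpy as np, cv2
def cast(c,uv,z):
    uv=np.atleast_2d(np.asarray(uv,float)); R=np.array(c["R"]);t=np.array(c["t"]).ravel()
    d=np.c_[(uv[:,0]-c["cx"])/c["fx"],(uv[:,1]-c["cy"])/c["fy"],np.ones(len(uv))]@R
    o=-R.T@t
    return o+d*((z-o[2])/d[:,2])[:,None]
def cloud(c):
    D=c["depth"];v,u=np.mgrid[:D.shape[0],:D.shape[1]]
    P=np.stack([(u-c["cx"])/c["fx"]*D,(v-c["cy"])/c["fy"]*D,D],-1)
    return (P-np.array(c["t"]).ravel())@np.array(c["R"])
def wrist():
    o=get_obs();c=capture("wrist");H=np.array(c["hand_eye"]);R=np.array(o["orientation"]).reshape(3,3)
    Rc=R@H[:3,:3];tc=R@H[:3,3]+np.array(o["tool_pos"]);c["R"]=Rc.T;c["t"]=-Rc.T@tc
    return c
def save(n,img,s=1):
    cv2.imwrite("pics/"+n,cv2.resize(img[:,:,::-1],None,fx=s,fy=s))
E
python3 - <<'E'
from h import *
o=get_obs();print({k:np.round(v,3).tolist() for k,v in o.items()})
for n in("scene","top"):
    c=capture(n);save(n+"0.png",c["img"],1.4);np.savez(""+n+"0.npz",**c)
    R=np.array(c["R"]);print(n,np.round(-R.T@np.array(c["t"]).ravel()),np.round(R[2],2),c["fx"])
E
```

```text
pics
{'time_s': 0.0, 'joints': [-1.138, 0.241, 0.004, 1.335, -0.0, 1.571], 'dq': [0.001, -0.001, 0.0, 0.0, 0.0, -0.001], 'tau': [0.001, -37.232, 25.241, 0.017, 0.0, 0.0], 'tool_pos': [209.453, -453.33, 230.41], 'orientation': [[0.908, 0.419, -0.001], [0.419, -0.908, 0.002], [-0.0, -0.002, -1.0]], 'force': [-0.391, 0.732, -0.345], 'moment': [-0.032, -0.042, -0.037], 'opening': 85.298}
scene [148. 705. 766.] [ 0.34 -0.69 -0.64] 420.17314020530125
top [407. -46. 949.] [ 0.13  0.01 -0.99] 395.61702016728754
```

View pics/top0.png

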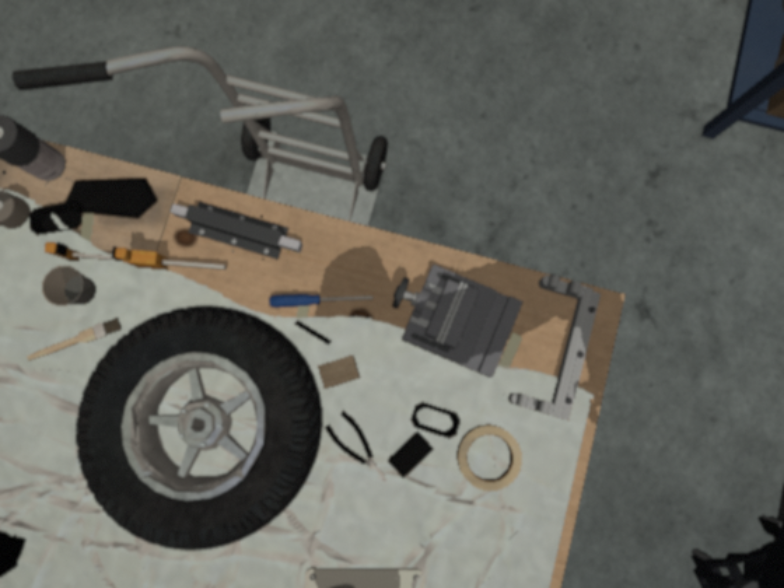

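View pics/scene0.png

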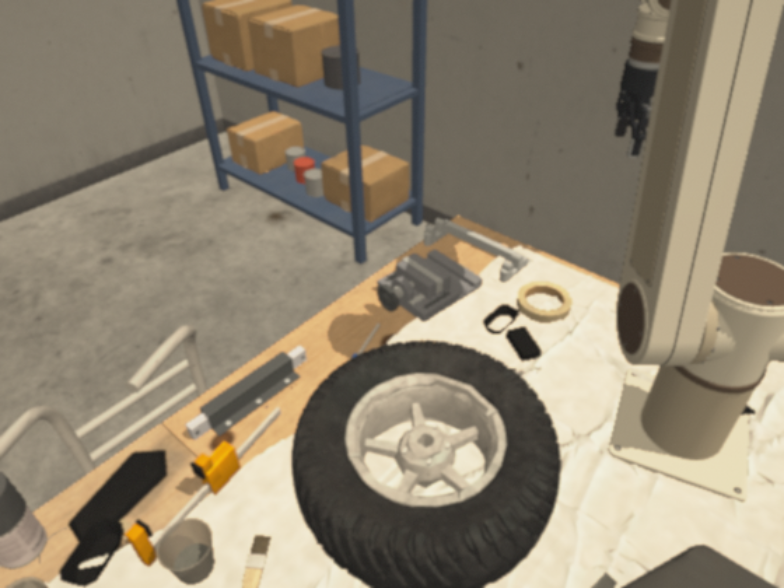

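The top view shows the sleeve and bar at about (237,230), the vice at (465,318), turned relative to the dock, and the dock fence at (580,345), all in the 1.4x picture. Next I measure them from the depth.

```bash
cat > m.py <<'E'
from h import *
c=dict(np.load("top0.npz"));P=cloud(c);s=1.4
def reg(u0,u1,v0,v1):
    m=np.zeros(P.shape[:2],bool);m[int(v0/s):int(v1/s),int(u0/s):int(u1/s)]=1;return m&(c["depth"]>0)
def rect(m,n):
    q=P[m][:,:2].astype(np.float32);r=cv2.minAreaRect(q);b=cv2.boxPoints(r);print(n,m.sum(),np.round(r[0]),np.round(r[1]),round(r[2],1),np.round(b).tolist())
Z=P[...,2]
def zh(m): h,e=np.histogram(Z[m],bins=range(-6,70,4));print(dict(zip(e[:-1].tolist(),h.tolist())))
V=reg(385,527,250,385);D=reg(505,610,265,425);S=reg(165,310,190,265)
for m,n in((V,"vice"),(D,"dock"),(S,"sleeve")):
    print(n);zh(m)
rect(V&(Z>15)&(Z<75),"vice all>15")
rect(V&(Z>48)&(Z<75),"jaws")
rect(D&(Z>14)&(P[...,1]<-180),"dock");rect(D&(Z>33),"cheeks");rect(D&(Z>18)&(Z<30),"fence")
rect(S&(Z>30),"sleeve top");rect(S&(Z>16)&(Z<31),"bar+");
# ortho map
g=np.zeros((400,640,3),np.uint8);xs=np.linspace(650,350,400);ys=np.linspace(180,-460,640)
X,Y=np.meshgrid(xs,ys,indexing='ij');Q=np.stack([X,Y,X*0+20],-1)@np.array(c["R"]).T+np.array(c["t"]).ravel()
mu=(Q[...,0]/Q[...,2]*c["fx"]+c["cx"]).astype(np.float32);mv=(Q[...,1]/Q[...,2]*c["fy"]+c["cy"]).astype(np.float32)
E
python3 m.py
```

```text
vice
{-6: 872, -2: 3136, 2: 993, 6: 66, 10: 408, 14: 116, 18: 683, 22: 1437, 26: 147, 30: 9, 34: 16, 38: 48, 42: 90, 46: 63, 50: 37, 54: 97, 58: 907, 62: 275}
dock
{-6: 1178, -2: 3464, 2: 1286, 6: 149, 10: 141, 14: 120, 18: 356, 22: 637, 26: 95, 30: 35, 34: 56, 38: 137, 42: 62, 46: 0, 50: 0, 54: 0, 58: 0, 62: 0}
sleeve
{-6: 918, -2: 2511, 2: 536, 6: 42, 10: 25, 14: 31, 18: 34, 22: 113, 26: 136, 30: 225, 34: 527, 38: 16, 42: 0, 46: 0, 50: 0, 54: 0, 58: 0, 62: 0}
vice all>15 3868 [ 503. -142.] [204. 140.] 67.2 [[399.0, -209.0], [528.0, -264.0], [607.0, -75.0], [478.0, -21.0]]
jaws 1346 [ 518. -108.] [126. 104.] 66.5 [[445.0, -145.0], [540.0, -186.0], [591.0, -71.0], [495.0, -29.0]]
dock 1498 [ 462. -285.] [138. 225.] 73.7 [[334.0, -319.0], [550.0, -383.0], [589.0, -250.0], [373.0, -187.0]]
cheeks 261 [ 457. -301.] [ 52. 225.] 73.9 [[342.0, -295.0], [558.0, -357.0], [572.0, -307.0], [356.0, -245.0]]
fence 1088 [ 461. -286.] [135. 224.] 73.7 [[334.0, -319.0], [550.0, -382.0], [587.0, -253.0], [372.0, -190.0]]
sleeve top 768 [656. 232.] [215.  27.] 73.4 [[612.0, 133.0], [638.0, 125.0], [699.0, 331.0], [674.0, 339.0]]
bar+ 316 [629. 230.] [229. 104.] 83.1 [[564.0, 122.0], [667.0, 110.0], [694.0, 337.0], [591.0, 350.0]]
```

{"method": "drive_tool", "body": {
  "deltas": [
    [[0.078,0.022,0.026,-0.003,0,0,0.05],[0.078,0.044,0.052,-0.006,0,0,0.1],[0.078,0.066,0.078,-0.009,0,0,0.15],[0.078,0.088,0.104,-0.012,0,0,0.2],[0.078,0.11,0.13,-0.015,0,0,0.25]]
  ],
  "squeeze": 30
}}

```text
time_s: 0.52
tool_pos: [319.9, -321.9, 215.0]
orientation: [[0.775, 0.632, -0.002], [0.632, -0.775, 0.002], [-0.0, -0.003, -1.0]]
force: [0.2, -0.0, 0.4]
opening: 78.1
```

{"method": "drive_tool", "body": {
  "deltas": [
    [[0.078,0.022,0.026,-0.003,0,0,0.05],[0.078,0.044,0.052,-0.006,0,0,0.1],[0.078,0.066,0.078,-0.009,0,0,0.15],[0.078,0.088,0.104,-0.012,0,0,0.2],[0.078,0.11,0.13,-0.015,0,0,0.25]]
  ]
}}

```text
time_s: 0.93
tool_pos: [430.4, -190.3, 199.5]
orientation: [[0.592, 0.806, -0.003], [0.806, -0.592, 0.002], [-0.0, -0.003, -1.0]]
force: [0.2, 0.3, 0.5]
opening: 77.7
```

{"method": "drive_tool", "body": {
  "deltas": [
    [[0.078,0.022,0.026,-0.003,0,0,0.05],[0.078,0.044,0.052,-0.006,0,0,0.1],[0.078,0.066,0.078,-0.009,0,0,0.15],[0.078,0.088,0.104,-0.012,0,0,0.2],[0.078,0.11,0.13,-0.015,0,0,0.25]]
  ]
}}

```text
time_s: 1.35
tool_pos: [540.9, -58.7, 183.8]
orientation: [[0.372, 0.928, -0.004], [0.928, -0.372, 0.001], [-0.001, -0.004, -1.0]]
force: [-0.1, 0.6, 0.7]
opening: 78.0
```

Run:
```python
from h import *
c=wrist();save("w1.png",c["img"],1.2)
P=cloud(c);Z=P[...,2];ok=c["depth"]>0
d=np.array([-.387,-.922]);m=ok&(Z>15)&(Z<75)&(P[...,0]>380)&(P[...,0]<650)&(P[...,1]>-300)&(P[...,1]<0)
print(m.sum(), P[m].min(0),P[m].max(0))
for lo,hi in((19,29),(55,70)):
    k=(m&(Z>lo)&(Z<hi)).astype(np.uint8);n,l,s,_=cv2.connectedComponentsWithStats(k)
    for i in range(1,n):
        if s[i,4]>800:
            r=cv2.minAreaRect(P[l==i][:,:2].astype(np.float32));print(lo,s[i],np.round(r[0]),np.round(r[1]),round(r[2],1),np.round(cv2.boxPoints(r)).tolist())
```

```text
16073 [ 403.11790291 -298.44790061   15.00202831] [592.37696762 -41.24146931  65.99383928]
19 [ 215  212  133   99 4566] [ 506. -138.] [119. 140.] 67.2 [[419.0, -166.0], [548.0, -220.0], [594.0, -111.0], [465.0, -56.0]]
19 [ 221  324  118   21 2142] [ 470. -224.] [ 26. 140.] 67.1 [[401.0, -209.0], [530.0, -263.0], [540.0, -239.0], [411.0, -184.0]]
55 [ 228  256  106   52 5168] [ 506. -139.] [ 56. 104.] 67.1 [[448.0, -144.0], [543.0, -185.0], [565.0, -133.0], [469.0, -93.0]]
```

View pics/w1.png

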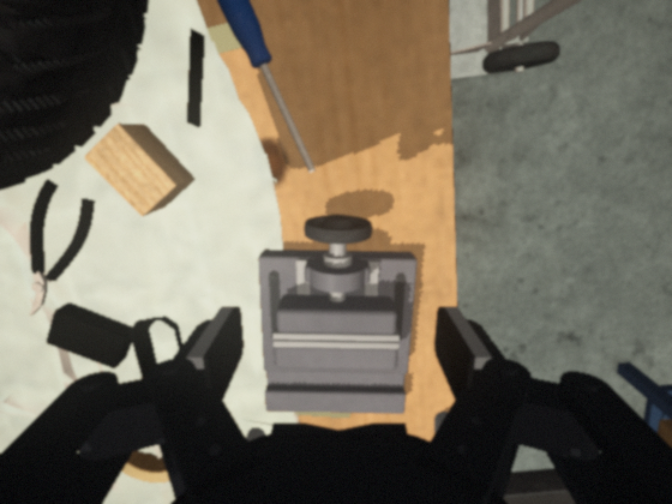

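The wrist view shows the handwheel at (338,230) in front of the vice base, with nothing standing beside it. The screwdriver tip is at (312,168), clear of where the fingers will go. The vice outline measures 165 x 140 mm, as given. The open fingers can straddle the handwheel and push both front corners at once.

{"method": "drive_tool", "body": {
  "deltas": [
    [[0.078,-0.002,-0.003,-0.03,0,0,-0.008],[0.078,-0.0037,-0.0064,-0.07,0,0,-0.016],[0.078,-0.0037,-0.0064,-0.11,0,0,-0.016],[0.078,-0.0037,-0.0064,-0.145,0,0,-0.016],[0.078,-0.0037,-0.0064,-0.168,0,0,-0.016]]
  ]
}}

```text
time_s: 1.82
tool_pos: [537.8, -60.2, 10.9]
orientation: [[0.38, 0.925, -0.007], [0.925, -0.38, 0.006], [0.002, -0.009, -1.0]]
force: [-0.6, -0.1, 0.2]
opening: 78.0
```

{"method": "drive_tool", "body": {
  "deltas": [
    [[0.078,0,0,-0.003,0,0,0],[0.078,0,0,-0.006,0,0,0],[0.078,0,0,-0.009,0,0,0],[0.078,0,0,-0.012,0,0,0],[0.078,0,0,-0.012,0,0,0]]
  ]
}}

```text
time_s: 2.23
tool_pos: [539.1, -60.4, 0.2]
orientation: [[0.381, 0.925, -0.004], [0.925, -0.38, 0.005], [0.003, -0.006, -1.0]]
force: [-0.2, -0.6, 0.3]
opening: 77.9
```

{"method": "drive_tool", "body": {
  "deltas": [
    [[0.078,-0.003,-0.007,0,0,0,-0.003],[0.078,-0.005,-0.012,0,0,0,-0.006],[0.078,-0.0065,-0.0155,0,0,0,-0.008],[0.078,-0.008,-0.019,0,0,0,-0.008],[0.078,-0.0093,-0.022,0,0,0,-0.008]]
  ]
}}

```text
time_s: 2.65
tool_pos: [531.9, -80.7, 1.5]
orientation: [[0.387, 0.922, 0.001], [0.922, -0.387, 0.01], [0.01, -0.003, -1.0]]
force: [2.0, 7.1, 0.5]
opening: 78.2
```

```bash
cat > v.py <<'E'
from h import *
o=get_obs();print(np.round(o["tool_pos"],1),np.round(o["force"],1),np.round(o["moment"],2))
c=capture("top");P=cloud(c);Z=P[...,2];ok=c["depth"]>0
x,y=P[...,0],P[...,1]
def box(m,n):
    k=m.astype(np.uint8);N,l,s,_=cv2.connectedComponentsWithStats(k,connectivity=8)
    i=1+np.argmax(s[1:,4]);r=cv2.minAreaRect(P[l==i][:,:2].astype(np.float32));print(n,s[i,4],np.round(r[0],1),np.round(r[1],1),round(r[2],1),np.round(cv2.boxPoints(r)).tolist())
w=ok&(x>330)&(x<620)&(y>-420)&(y<0)
box(w&(Z>19)&(Z<29),"base24");box(w&(Z>55)&(Z<68),"jaw")
E
python3 v.py
```

```text
[531.9 -80.7   1.5] [2.  7.1 0.5] [ 1.58 -0.6  -0.08]
base24 736 [ 447.9 -330.3] [ 42.5 223.8] 73.6 [[335.0, -319.0], [549.0, -382.0], [561.0, -341.0], [347.0, -278.0]]
jaw 14 [ 534.5 -185.8] [14.3  4.8] 4.3 [[527.0, -184.0], [528.0, -189.0], [542.0, -188.0], [541.0, -183.0]]
```

{"method": "drive_tool", "body": {
  "deltas": [
    [[0.078,-0.0034,-0.0062,-0.001,0,0,0.01],[0.078,-0.0069,-0.0124,-0.001,0,0,0.02],[0.078,-0.0103,-0.0186,-0.001,0,0,0.03],[0.078,-0.0138,-0.0247,-0.001,0,0,0.04],[0.078,-0.0172,-0.0309,-0.001,0,0,0.05]]
  ]
}}

```text
time_s: 3.12
tool_pos: [515.9, -110.4, 1.5]
orientation: [[0.339, 0.941, 0.004], [0.941, -0.339, 0.015], [0.015, -0.001, -1.0]]
force: [2.6, 7.4, 1.6]
opening: 77.9
```

```bash
sed -i 's/^w=.*/w=ok\&(x>330)\&(x<620)\&(y>-420)\&(y<0)\&(((x-446.5)*-.2815+(y+335.1)*-.9596)<-2)/' v.py
cat >> v.py <<'E'
# dock-frame groove lip: points at 24mm with |y_d|<80, tail edge per y
X=(x-446.5)*-.2815+(y+335.1)*-.9596;Y=(x-446.5)*.9596+(y+335.1)*-.2815
F=ok&(Z>17)&(Z<31)&(abs(Y)<112)&(X>-15)&(X<40);print("fence X",np.round(np.percentile(X[F],[1,50,99]),1),"Y",np.round(np.percentile(Y[F],[.5,99.5]),1))
T=ok&(Z>17)&(Z<31)&(X<-3)&(abs(Y)<85);pts=[]
for y0 in range(-56,60,8):
    k=T&(abs(Y-y0)<4)
    if k.sum()>5: pts.append((y0,np.percentile(X[k],98)))
pts=np.array(pts);print("tail edge",np.round(pts,0).tolist(),"slope deg",np.degrees(np.polyfit(pts[:,0],pts[:,1],1)[0]).round(2))
E
python3 v.py
```

```text
[ 515.9 -110.4    1.5] [2.6 7.4 1.6] [ 1.54 -0.35 -0.04]
base24 383 [ 472.6 -268.3] [ 25.2 107.7] 70.6 [[418.0, -262.0], [519.0, -298.0], [528.0, -274.0], [426.0, -239.0]]Traceback (most recent call last):
  File "v.py", line 9, in <module>
    box(w&(Z>19)&(Z<29),"base24");box(w&(Z>55)&(Z<68),"jaw")
                                  ~~~^^^^^^^^^^^^^^^^^^^^^^^
  File "v.py", line 7, in box
    i=1+np.argmax(s[1:,4]);r=cv2.minAreaRect(P[l==i][:,:2].astype(np.float32));print(n,s[i,4],np.round(r[0],1),np.round(r[1],1),round(r[2],1),np.round(cv2.boxPoints(r)).tolist())
        ~~~~~~~~~^^^^^^^^^
    return _wrapfunc(a, 'argmax', axis=axis, out=out, **kwds)
    return bound(*args, **kwds)
ValueError: attempt to get argmax of an empty sequence
```

{"method": "drive_tool", "body": {
  "deltas": [
    [[0.078,-0.0036,-0.0066,-0.001,0,0,0.012],[0.078,-0.0072,-0.0132,-0.001,0,0,0.024],[0.078,-0.0108,-0.0198,-0.001,0,0,0.036],[0.078,-0.0144,-0.0265,-0.001,0,0,0.048],[0.078,-0.018,-0.033,-0.001,0,0,0.06]]
  ]
}}

```text
time_s: 3.58
tool_pos: [498.4, -143.1, 1.4]
orientation: [[0.281, 0.96, 0.006], [0.96, -0.281, 0.018], [0.018, 0.0, -1.0]]
force: [3.5, 8.2, 2.4]
opening: 78.1
```

```bash
sed -i 's/;box(w&(Z>55)&(Z<68),"jaw")//' v.py; python3 v.py
```

```text
[ 498.4 -143.1    1.4] [3.5 8.2 2.4] [ 1.73 -0.4  -0.09]
base24 164 [ 483.1 -313.3] [16.8 68.2] 74.8 [[448.0, -313.0], [514.0, -330.0], [518.0, -314.0], [452.0, -296.0]]
fence X [-5.8  7.4 16.1] Y [-90.2 110.2]
tail edge [[-56.0, -452.0], [-48.0, -438.0], [-40.0, -426.0], [-32.0, -426.0], [-24.0, -222.0], [-16.0, -862.0], [-8.0, -411.0], [0.0, -24.0], [8.0, -23.0], [16.0, -24.0], [24.0, -24.0], [32.0, -25.0], [40.0, -25.0], [48.0, -25.0], [56.0, -23.0]] slope deg 300.43
```

{"method": "drive_tool", "body": {
  "deltas": [
    [[0.078,-0.0012,-0.0042,-0.001,0,0,0],[0.078,-0.0025,-0.0084,-0.001,0,0,0],[0.078,-0.0037,-0.0126,-0.001,0,0,0],[0.078,-0.0048,-0.0163,-0.001,0,0,0],[0.078,-0.0056,-0.0192,-0.001,0,0,0]]
  ]
}}

```text
time_s: 4.05
tool_pos: [493.3, -161.9, 1.3]
orientation: [[0.28, 0.96, 0.008], [0.96, -0.281, 0.02], [0.022, 0.002, -1.0]]
force: [3.4, 9.5, 4.5]
opening: 77.9
```

{"method": "drive_tool", "body": {
  "deltas": [
    [[0.078,-0.0003,-0.001,-0.001,0,0,0],[0.078,-0.0006,-0.002,-0.001,0,0,0],[0.078,-0.0009,-0.003,-0.001,0,0,0],[0.078,-0.0012,-0.004,-0.001,0,0,0],[0.078,-0.0014,-0.0048,-0.001,0,0,0]]
  ]
}}

```text
time_s: 4.47
tool_pos: [492.8, -164.2, 1.1]
orientation: [[0.279, 0.96, 0.01], [0.96, -0.279, 0.026], [0.028, 0.003, -1.0]]
force: [1.9, 10.6, 4.6]
opening: 77.9
```

{"method": "drive_tool", "body": {
  "deltas": [
    [[0.078,-0.0003,-0.001,-0.001,-0.005,0,0],[0.078,-0.0006,-0.002,-0.001,-0.01,0,0],[0.078,-0.0009,-0.003,-0.001,-0.015,0,0],[0.078,-0.0012,-0.004,-0.001,-0.015,0,0],[0.078,-0.0014,-0.0048,-0.001,-0.015,0,0]]
  ]
}}

```text
time_s: 4.88
tool_pos: [492.7, -165.1, 0.7]
orientation: [[0.278, 0.961, 0.014], [0.96, -0.278, 0.02], [0.023, 0.008, -1.0]]
force: [5.2, 15.5, 4.2]
opening: 78.1
```

{"method": "drive_tool", "body": {
  "deltas": [
    [[0.078,-0.0005,-0.0016,-0.001,0,0,0],[0.078,-0.001,-0.0033,-0.001,0,0,0],[0.078,-0.0015,-0.005,-0.001,0,0,0],[0.078,-0.002,-0.0068,-0.001,0,0,0],[0.078,-0.002,-0.0068,-0.001,0,0,0]]
  ]
}}

```text
time_s: 5.3
tool_pos: [492.8, -164.9, 0.5]
orientation: [[0.275, 0.961, 0.019], [0.961, -0.276, 0.035], [0.039, 0.008, -0.999]]
force: [6.8, 22.7, 6.8]
opening: 78.0
```

```bash
python3 v.py
python3 - <<'E'
from h import *
c=capture("top");save("top1.png",c["img"][160:330,260:450],4)
E
```

```text
[ 492.8 -164.9    0.5] [ 6.8 22.7  6.8] [ 4.58 -1.03 -0.67]
base24 25 [347.8 -83.8] [12.4 38.9] 42.3 [[330.0, -74.0], [356.0, -102.0], [365.0, -94.0], [339.0, -65.0]]
fence X [ 6.6 13.5 16.4] Y [  9.  110.5]
tail edge [[-56.0, -450.0], [-48.0, -439.0], [-40.0, -424.0], [-32.0, -427.0], [-24.0, -200.0], [-16.0, -571.0], [-8.0, -868.0], [0.0, -510.0], [24.0, -524.0], [32.0, -485.0], [40.0, -483.0], [48.0, -483.0], [56.0, -624.0]] slope deg -64.3
```

View pics/top1.png

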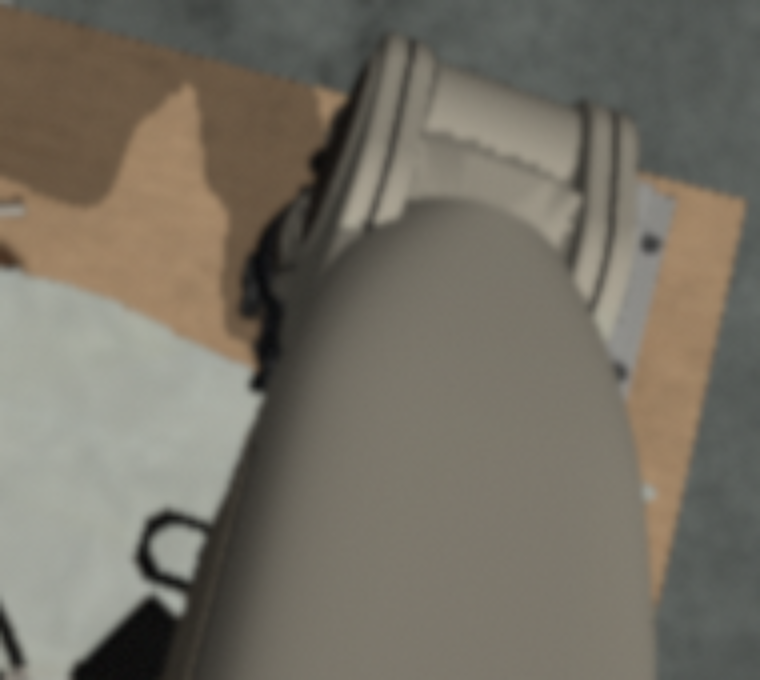

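The arm hides the dock here, but the tool met 24 N with no motion at the pose I expected for home. I back off, rise and check.

{"method": "drive_tool", "body": {
  "deltas": [
    [[0.078,0.001,0.003,0.001,-0.01,0.006,0.01],[0.078,0.002,0.007,0.002,-0.025,0.014,0.01],[0.078,0.003,0.01,0.002,-0.035,0.019,0.01],[0.078,0.004,0.014,0.002,-0.035,0.019,0.01],[0.078,0.004,0.014,0.003,-0.035,0.019,0.01]]
  ]
}}

```text
time_s: 5.82
tool_pos: [496.7, -150.6, 3.3]
orientation: [[0.265, 0.964, -0.001], [0.964, -0.265, -0.001], [-0.001, -0.001, -1.0]]
force: [0.4, -0.1, -0.4]
opening: 78.1
```

{"method": "drive_tool", "body": {
  "deltas": [
    [[0.078,0,0,0.03,0,0,0],[0.078,0,0,0.07,0,0,0],[0.078,0,0,0.11,0,0,0],[0.078,0,0,0.15,0,0,0],[0.078,0,0,0.18,0,0,0]]
  ]
}}

```text
time_s: 6.23
tool_pos: [497.1, -151.6, 186.8]
orientation: [[0.266, 0.964, 0.002], [0.964, -0.266, -0.003], [-0.002, 0.002, -1.0]]
force: [1.4, -0.2, -0.8]
opening: 78.0
```

{"method": "drive_tool", "body": {
  "deltas": [
    [[0.078,0.02,0.03,0,0,0,0],[0.078,0.04,0.06,0,0,0,0],[0.078,0.06,0.09,0,0,0,0],[0.078,0.08,0.12,0,0,0,0],[0.078,0.1,0.15,0,0,0,0]]
  ]
}}

```text
time_s: 6.65
tool_pos: [597.7, -1.1, 186.9]
orientation: [[0.268, 0.963, 0.002], [0.963, -0.268, -0.003], [-0.003, 0.003, -1.0]]
force: [1.5, 0.1, -0.1]
opening: 77.8
```

```bash
sed -i 's/T=ok&/T=ok\&(X>-70)\&/' v.py; python3 v.py
python3 - <<'E'
from h import *
c=wrist();save("w2.png",c["img"],1.2);P=cloud(c)
x,y,Z=P[...,0],P[...,1],P[...,2];ok=c["depth"]>0
X=(x-446.5)*-.2815+(y+335.1)*-.9596;Y=(x-446.5)*.9596+(y+335.1)*-.2815
for lo,hi,n in((19,29,"24"),(38,48,"43"),(55,68,"jaw")):
    k=(ok&(Z>lo)&(Z<hi)&(X>-230)&(X<40)&(abs(Y)<120)).astype(np.uint8);N,l,s,_=cv2.connectedComponentsWithStats(k)
    for i in range(1,N):
        if s[i,4]>120:
            q=np.c_[X[l==i],Y[l==i]].astype(np.float32);r=cv2.minAreaRect(q);print(n,s[i,4],np.round(r[0],1),np.round(r[1],1),round(r[2],1))
c=capture("top");save("top2.png",c["img"][170:320,290:450],4)
E
```

```text
[597.7  -1.1 186.9] [ 1.5  0.1 -0.1] [ 0.   -0.01 -0.02]
base24 1550 [ 469.9 -231.7] [118.1 139.9] 73.7 [[386.0, -269.0], [521.0, -308.0], [554.0, -195.0], [419.0, -155.0]]
fence X [-14.6   2.4  15.6] Y [-110.7  109.9]
tail edge [[-56.0, -3.0], [-48.0, -4.0], [-40.0, -5.0], [-32.0, -4.0], [-24.0, -5.0], [-16.0, -4.0], [-8.0, -3.0], [0.0, -4.0], [8.0, -5.0], [16.0, -4.0], [24.0, -4.0], [32.0, -5.0], [40.0, -4.0], [48.0, -4.0], [56.0, -4.0]] slope deg -0.2
24 230 [-161.9   39.5] [49.3 10.8] 87.1
43 397 [-200.1   -4.6] [53.7 12.8] 86.0
jaw 311 [-196.4   -5.5] [12.5 40.4] 0.7
```

View pics/top2.png

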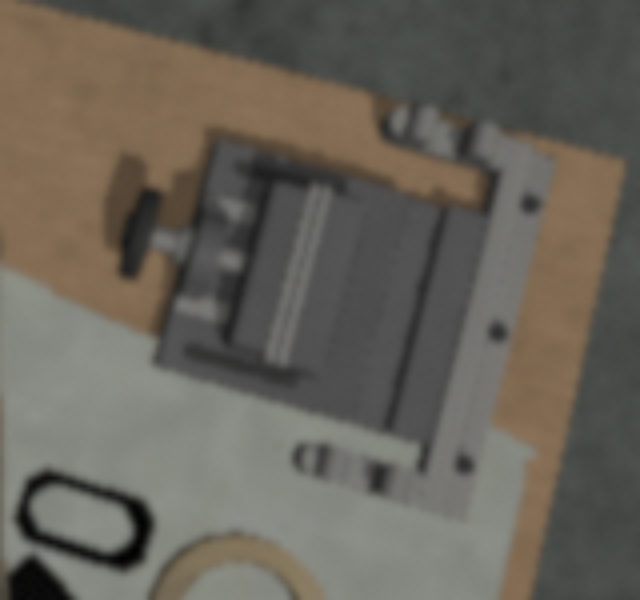

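The vice's tail sits flush and square against the fence, with no gap along the fence at (465,330) in the crop. The slope is -0.2° and the groove edge is at dock x = -46.7, against -47 nominal. Next is the bar.

{"method": "drive_tool", "body": {
  "deltas": [
    [[0.05,0.006,0.025,0,0,0,0],[0.05,0.012,0.05,-0.01,0,0,0],[0.05,0.018,0.075,-0.02,0,0,0],[0.05,0.022,0.1,-0.03,0,0,0],[0.05,0.025,0.12,-0.04,0,0,0]]
  ]
}}

```text
time_s: 7.22
tool_pos: [622.7, 119.6, 145.4]
orientation: [[0.265, 0.964, 0.001], [0.964, -0.265, -0.004], [-0.004, 0.002, -1.0]]
force: [0.3, 0.4, 0.7]
opening: 49.8
```

Run:
```python
from h import *
c=wrist();save("w3.png",c["img"],1.2);P=cloud(c)
x,y,Z=P[...,0],P[...,1],P[...,2];ok=c["depth"]>0
for lo,hi,n in((22,31,"bar28"),(32,40,"sleeve36"),(5,40,"all")):
    k=(ok&(Z>lo)&(Z<hi)&(x>520)&(x<740)&(y>20)&(y<400)).astype(np.uint8);N,l,s,_=cv2.connectedComponentsWithStats(k)
    for i in range(1,N):
        if s[i,4]>120:
            r=cv2.minAreaRect(P[l==i][:,:2].astype(np.float32));print(n,s[i,4],np.round(r[0],1),np.round(r[1],1),round(r[2],1),np.round(cv2.boxPoints(r)).tolist())
```

```text
bar28 381 [589.  266.7] [44.9  6.2] 85.3 [[584.0, 245.0], [590.0, 244.0], [594.0, 289.0], [588.0, 289.0]]
bar28 647 [628.1 132. ] [31.7 15.8] 74.3 [[616.0, 119.0], [631.0, 115.0], [640.0, 145.0], [625.0, 149.0]]
sleeve36 5615 [649.9 206.5] [120.4  26.1] 73.3 [[620.0, 153.0], [645.0, 145.0], [680.0, 260.0], [655.0, 268.0]]
all 745 [589.  268.1] [48.2  6.4] 85.1 [[584.0, 244.0], [590.0, 244.0], [594.0, 292.0], [588.0, 292.0]]
all 6262 [645.2 190.6] [153.6  26.1] 73.2 [[611.0, 121.0], [635.0, 113.0], [680.0, 260.0], [655.0, 268.0]]
all 2048 [531.7 121.2] [21.5 92.4] 1.7 [[520.0, 167.0], [522.0, 75.0], [544.0, 75.0], [541.0, 168.0]]
```

View pics/w3.png

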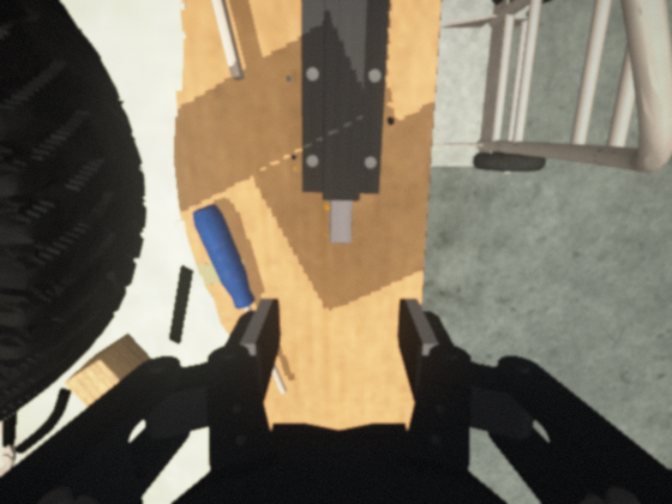

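The bar's end stands out at (340,222), by about 32 mm. The screwdriver shaft stays about 45 mm clear of the bar's line. I go down onto the bar's end.

{"method": "drive_tool", "body": {
  "deltas": [
    [[0.04,0.0048,0.0106,-0.03,0,0,-0.012],[0.04,0.0048,0.0106,-0.06,0,0,-0.024],[0.04,0.0048,0.0106,-0.085,0,0,-0.024],[0.04,0.0048,0.0106,-0.095,0,0,-0.024],[0.04,0.0048,0.0106,-0.095,0,0,-0.024]]
  ]
}}

```text
time_s: 7.68
tool_pos: [623.6, 131.6, 44.5]
orientation: [[0.286, 0.958, -0.01], [0.958, -0.286, -0.004], [-0.007, -0.008, -1.0]]
force: [0.2, 0.4, -0.0]
opening: 40.2
```

{"method": "drive_tool", "body": {
  "deltas": [
    [[0.04,0.003,-0.001,-0.01,0.004,-0.01,0],[0.04,0.004,-0.0014,-0.02,0.004,-0.01,0],[0.04,0.004,-0.0014,-0.03,0.004,-0.01,0],[0.04,0.004,-0.0014,-0.04,0.004,-0.01,0],[0.04,0.004,-0.0014,-0.0415,0.004,-0.01,0]]
  ]
}}

```text
time_s: 8.1
tool_pos: [626.6, 129.7, 1.3]
orientation: [[0.286, 0.958, -0.002], [0.958, -0.286, -0.001], [-0.001, -0.002, -1.0]]
force: [-0.6, 1.1, -0.9]
opening: 39.9
```

{"method": "drive_tool", "body": {
  "deltas": [
    [[0.005,0,0,0,0,0,0],[0.005,0,0,0,0,0,0],[0.005,0,0,0,0,0,0],[0.005,0,0,0,0,0,0],[0.005,0,0,0,0,0,0]]
  ],
  "squeeze": 60
}}

```text
time_s: 8.52
tool_pos: [626.6, 129.7, 1.5]
orientation: [[0.286, 0.958, -0.002], [0.958, -0.286, -0.001], [-0.001, -0.002, -1.0]]
force: [-0.7, -0.8, -1.4]
opening: 14.8
```

{"method": "drive_tool", "body": {
  "deltas": [
    [[0.005,-0.0014,-0.0048,0.001,0,0,0],[0.005,-0.0043,-0.0144,0.001,0,0,0],[0.005,-0.0072,-0.024,0.001,0,0,0],[0.005,-0.0101,-0.0335,0.001,0,0,0],[0.005,-0.013,-0.0431,0.001,0,0,0]]
  ]
}}

```text
time_s: 8.93
tool_pos: [612.9, 85.1, 2.4]
orientation: [[0.287, 0.958, -0.003], [0.958, -0.287, -0.001], [-0.002, -0.002, -1.0]]
force: [-0.6, -0.7, -2.6]
opening: 14.9
```

{"method": "drive_tool", "body": {
  "deltas": [
    [[0.005,-0.0045,-0.0158,0,0,0,0],[0.005,-0.0093,-0.0316,0,0,0,0],[0.005,-0.014,-0.0474,0,0,0,0],[0.005,-0.0188,-0.0632,0,0,0,0],[0.005,-0.0235,-0.079,0,0,0,0]]
  ]
}}

```text
time_s: 9.35
tool_pos: [588.7, 4.2, 2.4]
orientation: [[0.288, 0.958, -0.003], [0.958, -0.288, -0.001], [-0.002, -0.002, -1.0]]
force: [0.3, 0.3, -3.9]
opening: 14.8
```

{"method": "drive_tool", "body": {
  "deltas": [
    [[0.005,-0.0045,-0.0158,0,0,0,0],[0.005,-0.0093,-0.0316,0,0,0,0],[0.005,-0.014,-0.0474,0,0,0,0],[0.005,-0.0188,-0.0632,0,0,0,0],[0.005,-0.0235,-0.079,0,0,0,0]]
  ]
}}

```text
time_s: 9.77
tool_pos: [564.2, -76.7, 2.5]
orientation: [[0.289, 0.957, -0.003], [0.957, -0.289, -0.001], [-0.002, -0.003, -1.0]]
force: [-0.3, -0.3, -2.9]
opening: 14.9
```

Run:
```python
from h import *
o=get_obs();print(o["tool_pos"],o["force"],o["opening"])
c=capture("top");save("top3.png",c["img"][100:320,100:400],2.5);P=cloud(c)
x,y,Z=P[...,0],P[...,1],P[...,2];ok=c["depth"]>0
k=(ok&(Z>15)&(Z<45)&(x>540)&(x<740)&(y>-150)&(y<400)).astype(np.uint8);N,l,s,_=cv2.connectedComponentsWithStats(k)
for i in range(1,N):
    if s[i,4]>60:
        r=cv2.minAreaRect(P[l==i][:,:2].astype(np.float32));print(s[i,4],np.round(r[0],1),np.round(r[1],1),round(r[2],1),np.round(cv2.boxPoints(r)).tolist())
```

```text
[564.20571259 -76.73284164   2.53159331] [-0.33740762 -0.28551312 -2.8655377 ] 14.881921501197189
836 [654.9 228.6] [169.2  26.8] 73.4 [[618.0, 151.0], [644.0, 144.0], [692.0, 306.0], [666.0, 313.0]]
388 [607.2  70.4] [128.1  16.5] 73.1 [[581.0, 12.0], [596.0, 7.0], [634.0, 129.0], [618.0, 134.0]]
219 [592.8 321.2] [156.6  20.5] 89.7 [[582.0, 243.0], [603.0, 243.0], [604.0, 399.0], [583.0, 400.0]]
```

View pics/top3.png

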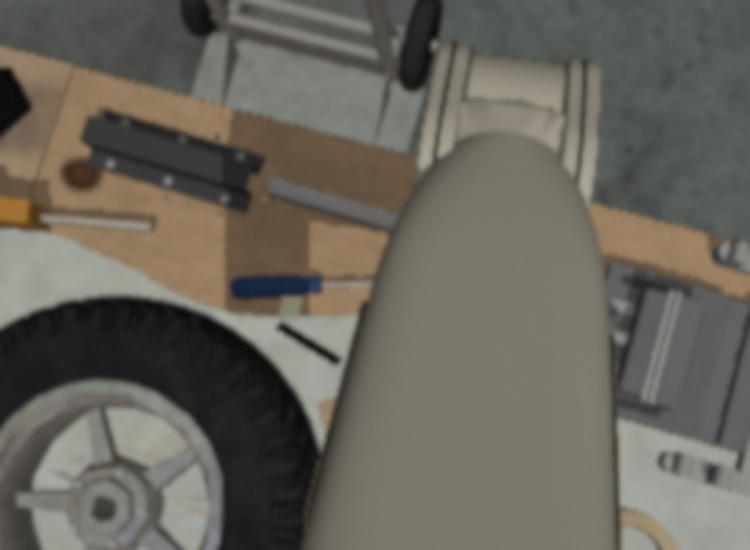

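The bar is clear of the sleeve: its end is at (270,187) and the sleeve mouth at (250,180), about 16 mm apart by depth. I regrip at the bar's middle.

{"method": "drive_tool", "body": {
  "deltas": [
    [[0.005,0,0,-0.001,0,0,0],[0.032,0,0,-0.001,0,0,0],[0.032,0,0,-0.001,0,0,0],[0.032,0,0,-0.001,0,0,0],[0.032,0,0,0.01,0,0,0]]
  ]
}}

```text
time_s: 10.23
tool_pos: [561.8, -79.0, 11.2]
orientation: [[0.291, 0.957, -0.008], [0.957, -0.291, -0.003], [-0.005, -0.006, -1.0]]
force: [-0.3, -1.0, -0.3]
opening: 32.1
```

{"method": "drive_tool", "body": {
  "deltas": [
    [[0.032,0,0,0.025,0,0,0],[0.032,0,0,0.045,0,0,0],[0.032,0.0095,0.032,0.045,0,0,0],[0.032,0.02,0.068,0.045,0,0,0],[0.032,0.029,0.0975,0.045,0,0,0]]
  ]
}}

```text
time_s: 10.65
tool_pos: [592.2, 20.5, 58.3]
orientation: [[0.291, 0.957, -0.004], [0.957, -0.291, -0.002], [-0.004, -0.004, -1.0]]
force: [1.8, -0.4, -1.0]
opening: 32.0
```

Run:
```python
from h import *
o=get_obs();print(np.round(o["tool_pos"],1),np.round(o["orientation"],3).tolist(),o["opening"])
c=capture("top");w=wrist()
for n,c in(("top",c),("wrist",w)):
    P=cloud(c);x,y,Z=P[...,0],P[...,1],P[...,2];ok=c["depth"]>0
    k=(ok&(Z>20)&(Z<34)&(x>530)&(x<660)&(y>-130)&(y<142)&(abs((x-593)*.957-(y-21)*.29)<25)).astype(np.uint8);N,l,s,_=cv2.connectedComponentsWithStats(k)
    for i in range(1,N):
        if s[i,4]>60:
            r=cv2.minAreaRect(P[l==i][:,:2].astype(np.float32));print(n,s[i,4],np.round(r[0],1),np.round(r[1],1),round(r[2],1),np.round(cv2.boxPoints(r)).tolist())
```

```text
[592.2  20.5  58.3] [[0.291, 0.957, -0.004], [0.957, -0.291, -0.002], [-0.004, -0.004, -1.0]] 32.020881850341624
top 244 [569.4 -54.6] [83.8 16.3] 72.8 [[549.0, -92.0], [565.0, -97.0], [590.0, -17.0], [574.0, -12.0]]
wrist 8229 [598.4  33.7] [194.4  16.1] 72.8 [[562.0, -57.0], [577.0, -62.0], [635.0, 124.0], [619.0, 129.0]]
```

{"method": "drive_tool", "body": {
  "deltas": [
    [[0.032,0.0005,-0.003,0,0,0,-0.004],[0.032,0.0005,-0.0045,-0.015,0,0,-0.004],[0.032,0.0005,-0.0045,-0.03,0,0,-0.004],[0.032,0.0005,-0.0045,-0.042,0,0,-0.004],[0.032,0.0005,-0.0045,-0.045,0,0,-0.004]]
  ]
}}

```text
time_s: 11.17
tool_pos: [591.6, 18.3, 11.0]
orientation: [[0.289, 0.957, -0.008], [0.957, -0.289, -0.002], [-0.004, -0.007, -1.0]]
force: [-0.1, -0.5, 0.4]
opening: 32.1
```

{"method": "drive_tool", "body": {
  "deltas": [
    [[0.005,0,0,0,0,0,0],[0.005,0,0,0,0,0,0],[0.005,0,0,0,0,0,0],[0.005,0,0,0,0,0,0],[0.005,0,0,0,0,0,0]]
  ],
  "squeeze": 60
}}

```text
time_s: 11.58
tool_pos: [591.6, 18.2, 11.3]
orientation: [[0.289, 0.957, -0.008], [0.957, -0.289, -0.002], [-0.004, -0.007, -1.0]]
force: [0.1, 0.5, -2.5]
opening: 14.7
```

{"method": "drive_tool", "body": {
  "deltas": [
    [[0.005,0,0,0.01,0,0,0],[0.005,0,0,0.04,0,0,0],[0.005,0,0,0.075,0,0,0],[0.005,0,0,0.11,0,0,0],[0.005,0,0,0.13,0,0,0]]
  ]
}}

```text
time_s: 12.0
tool_pos: [593.4, 18.3, 146.6]
orientation: [[0.289, 0.957, -0.001], [0.957, -0.289, -0.002], [-0.002, -0.001, -1.0]]
force: [1.2, 0.8, -2.3]
opening: 14.5
```

{"method": "drive_tool", "body": {
  "deltas": [
    [[0.005,-0.0093,-0.0212,0,0,0,0.105],[0.005,-0.0185,-0.0424,0,0,0,0.21],[0.005,-0.0278,-0.0636,0,0,0,0.315],[0.005,-0.037,-0.0848,0,0,0,0.42],[0.005,-0.0463,-0.106,0,0,0,0.525]]
  ]
}}

```text
time_s: 12.42
tool_pos: [546.6, -88.4, 147.7]
orientation: [[-0.235, 0.972, 0.001], [0.972, 0.235, -0.002], [-0.002, 0.0, -1.0]]
force: [0.2, -0.4, -3.2]
opening: 14.4
```

{"method": "drive_tool", "body": {
  "deltas": [
    [[0.005,-0.0093,-0.0212,0,0,0,0.105],[0.005,-0.0185,-0.0424,0,0,0,0.21],[0.005,-0.0278,-0.0636,0,0,0,0.315],[0.005,-0.037,-0.0848,0,0,0,0.42],[0.005,-0.0463,-0.106,0,0,0,0.525]]
  ]
}}

```text
time_s: 12.83
tool_pos: [499.8, -195.3, 148.8]
orientation: [[-0.695, 0.719, 0.002], [0.719, 0.695, -0.002], [-0.003, 0.0, -1.0]]
force: [-0.5, -0.9, -1.9]
opening: 14.7
```

{"method": "drive_tool", "body": {
  "deltas": [
    [[0.005,-0.0093,-0.0212,0,0,0,0.105],[0.005,-0.0185,-0.0424,0,0,0,0.21],[0.005,-0.0278,-0.0636,0,0,0,0.315],[0.005,-0.037,-0.0848,0,0,0,0.42],[0.005,-0.0463,-0.106,0,0,0,0.525]]
  ]
}}

```text
time_s: 13.25
tool_pos: [452.9, -302.3, 149.8]
orientation: [[-0.963, 0.269, 0.004], [0.269, 0.963, -0.001], [-0.004, 0.0, -1.0]]
force: [-0.2, 0.9, -2.1]
opening: 14.6
```

Run:
```python
from h import *
o=get_obs();c=wrist();t=capture("top");T=o["tool_pos"];save("w4.png",c["img"],1.2);print(np.round(T,1))
for n,c in(("wrist",c),("top",t)):
    P=cloud(c);x,y,Z=P[...,0],P[...,1],P[...,2];ok=c["depth"]>0
    X=(x-446.5)*-.2815+(y+335.1)*-.9596;Y=(x-446.5)*.9596+(y+335.1)*-.2815
    for lo,hi,m in((158,174,"bar"),(37,50,"cheek43"),(19,29,"z24"),(8,18,"groove/slot")):
        k=(ok&(Z>lo)&(Z<hi)&(X>-170)&(X<30)&(abs(Y)<135)).astype(np.uint8);N,l,s,_=cv2.connectedComponentsWithStats(k)
        for i in range(1,N):
            if s[i,4]>60:
                r=cv2.minAreaRect(np.c_[X[l==i],Y[l==i]].astype(np.float32));print(n,m,s[i,4],np.round(r[0],1),np.round(r[1],1),round(r[2],1))
```

```text
[ 452.9 -302.3  149.8]
wrist bar 14303 [-36.9 -36.6] [158.5  41.4] 83.7
wrist cheek43 212 [ -14.2 -100.9] [ 6.2 20. ] 3.0
wrist cheek43 469 [ -55.5 -100.9] [12.6 20. ] 1.7
wrist cheek43 333 [-78.1  -8.3] [100.1  10.9] 83.7
wrist cheek43 807 [-152.3   -6.1] [53.6 26.6] 89.2
wrist z24 6246 [ -1.  -13.1] [ 32.8 195.8] 0.1
wrist z24 194 [-63.6 -97.3] [24.9 13.9] 55.5
wrist z24 7473 [-108.4   -6. ] [114.5 139.4] 0.5
wrist z24 762 [-154.6   40.5] [62.8 36.2] 66.9
wrist groove/slot 103 [ 24.7 -79. ] [10.3 10.1] 0.5
wrist groove/slot 88 [24.5  1. ] [11.1  9.7] 85.8
wrist groove/slot 69 [24.9 80.4] [10.  10.7] 1.3
top bar 359 [-30.   68.5] [17.2 89.7] 0.9
top bar 498 [-29.1 -64.8] [ 22.7 108.2] 4.7
top z24 1543 [-105.9   -6.6] [118.1 139.9] 0.2
top z24 79 [-14.8  51.5] [21.  23.5] 0.4
top z24 335 [-14.7 -34.7] [22.7 83.4] 1.4
top groove/slot 86 [-46.8 101.5] [20.2 50.5] 89.6
top groove/slot 454 [-34.2  -6.6] [139.8  21.8] 89.8
top groove/slot 61 [ -32.9 -102. ] [19.9 15.5] 89.5
```

View pics/w4.png

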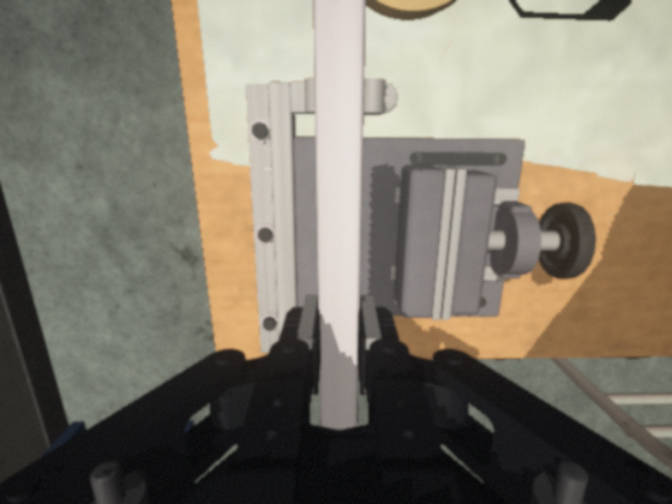

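The bar is held across the dock, with the near cheek's slot under its axis at (340,95). I lower it part-way and re-measure bar against slots.

{"method": "drive_tool", "body": {
  "deltas": [
    [[0.005,0,0,-0.015,0,0,-0.006],[0.005,0,0,-0.035,0,0,-0.012],[0.005,0,0,-0.055,0,0,-0.012],[0.005,0,0,-0.07,0,0,-0.012],[0.005,0,0,-0.076,0,0,-0.012]]
  ]
}}

```text
time_s: 13.77
tool_pos: [450.9, -302.7, 72.0]
orientation: [[-0.957, 0.289, 0.0], [0.289, 0.957, 0.0], [-0.0, 0.0, -1.0]]
force: [-0.4, -0.3, -1.8]
opening: 14.5
```

```bash
cat > b.py <<'E'
from h import *
o=get_obs();c=wrist();t=capture("top");T=np.array(o["tool_pos"]);print(np.round(T,1),np.round(o["force"],1))
zb=T[2]-11.3+28
for n,c in(("wrist",c),("top",t)):
    P=cloud(c);x,y,Z=P[...,0],P[...,1],P[...,2];ok=c["depth"]>0
    X=(x-446.5)*-.2815+(y+335.1)*-.9596;Y=(x-446.5)*.9596+(y+335.1)*-.2815
    for y0 in list(range(-115,-40,15))+list(range(40,120,15)):
        k=ok&(abs(Z-zb)<6)&(abs(Y-y0)<6)&(abs(X+34)<13)
        if k.sum()>8: print(n,"bar Y",y0,"X",np.round(np.percentile(X[k],[3,97]),1),"mid",np.round(np.percentile(X[k],[3,97]).mean(),1),"z",Z[k].mean().round(1))
    k=ok&(abs(Z-zb)<6)&(abs(X+34)<13);print(n,"bar Y range",np.round(np.percentile(Y[k],[.3,99.7]),1))
    for s in(-1,1):
        k=ok&(abs(Z-43)<3)&(abs(Y*s-102)<9)&(X>-75)&(X<0)
        if k.sum()>20:
            v=X[k];a=v[v>-33.5];b=v[v<-33.5];print(n,"cheek",s,"slot lips X",np.round(np.percentile(b,97),1) if len(b) else None,np.round(np.percentile(a,3),1) if len(a) else None)
E
python3 b.py
```

```text
[ 450.9 -302.7   72. ] [-0.4 -0.3 -1.8]
wrist bar Y -115 X [-41.5 -26.5] mid -34.0 z 87.9
wrist bar Y -100 X [-41.4 -26.4] mid -33.9 z 87.8
wrist bar Y -85 X [-41.2 -26.3] mid -33.8 z 87.8
wrist bar Y -70 X [-40.9 -26.2] mid -33.6 z 87.7
wrist bar Y -55 X [-40.7 -25.9] mid -33.3 z 87.7
wrist bar Y 40 X [-40.  -24.9] mid -32.5 z 87.2
wrist bar Y range [-117.2   38.6]
wrist cheek -1 slot lips X -49.7 -22.8
top bar Y -115 X [-41.  -26.3] mid -33.7 z 88.1
top bar Y -100 X [-41.2 -26.1] mid -33.6 z 87.8
top bar Y -85 X [-40.7 -25.3] mid -33.0 z 87.6
top bar Y -70 X [-40.9 -25.4] mid -33.1 z 88.0
top bar Y -55 X [-40.6 -25.9] mid -33.3 z 87.4
top bar Y 40 X [-39.9 -25.9] mid -32.9 z 87.3
top bar Y 55 X [-39.2 -24.9] mid -32.1 z 87.2
top bar Y 70 X [-39.2 -24.2] mid -31.7 z 86.7
top bar Y 85 X [-39.5 -23.8] mid -31.7 z 86.9
top bar Y 100 X [-39.4 -24.6] mid -32.0 z 86.7
top bar Y 115 X [-38.9 -24.9] mid -31.9 z 85.8
top bar Y range [-119.5  110.7]
top cheek -1 slot lips X -49.0 None
top cheek 1 slot lips X -48.3 None
```

{"method": "drive_tool", "body": {
  "deltas": [
    [[0.005,0.0022,0.0004,0,0,0,0.005],[0.005,0.0044,0.0008,-0.005,0,0,0.009],[0.005,0.0044,0.0008,-0.01,0,0,0.009],[0.005,0.0044,0.0008,-0.014,0,0,0.009],[0.005,0.0044,0.0008,-0.014,0,0,0.009]]
  ]
}}

```text
time_s: 14.28
tool_pos: [455.5, -302.0, 58.3]
orientation: [[-0.96, 0.28, 0.0], [0.28, 0.96, 0.0], [-0.0, 0.0, -1.0]]
force: [-0.3, 0.5, -3.7]
opening: 14.3
```

```bash
python3 b.py
python3 - <<'E'
from h import *
c=capture("scene");P=cloud(c);X=(P[...,0]-446.5)*-.2815+(P[...,1]+335.1)*-.9596
save("s5.png",c["img"][140:220,250:400],5)
E
```

```text
[ 455.5 -302.    58.3] [-0.3  0.5 -3.7]
wrist bar Y -115 X [-42.6 -27.4] mid -35.0 z 74.1
wrist bar Y -100 X [-42.4 -27.6] mid -35.0 z 74.1
wrist bar Y -85 X [-42.4 -27.7] mid -35.0 z 74.1
wrist bar Y -70 X [-42.3 -27.5] mid -34.9 z 74.0
wrist bar Y -55 X [-42.4 -27.6] mid -35.0 z 74.0
wrist bar Y 40 X [-42.4 -27.5] mid -34.9 z 73.6
wrist bar Y range [-113.1   42.5]
wrist cheek -1 slot lips X -49.5 -23.3
top bar Y -115 X [-42.4 -27.6] mid -35.0 z 74.5
top bar Y -100 X [-42.2 -26.8] mid -34.5 z 74.7
top bar Y -85 X [-42.5 -27.1] mid -34.8 z 74.6
top bar Y -70 X [-42.2 -27.4] mid -34.8 z 74.2
top bar Y -55 X [-42.1 -26.7] mid -34.4 z 73.6
top bar Y 40 X [-42.3 -32.3] mid -37.3 z 73.4
top bar Y 55 X [-42.4 -27.2] mid -34.8 z 74.0
top bar Y 70 X [-42.2 -27.2] mid -34.7 z 73.9
top bar Y 85 X [-42.1 -27.1] mid -34.6 z 73.7
top bar Y 100 X [-42.1 -27.5] mid -34.8 z 73.8
top bar Y 115 X [-42.1 -27. ] mid -34.5 z 73.8
top bar Y range [-115.4  114.8]
top cheek -1 slot lips X -48.7 -16.9
top cheek 1 slot lips X -48.6 -17.5
```

View pics/s5.png

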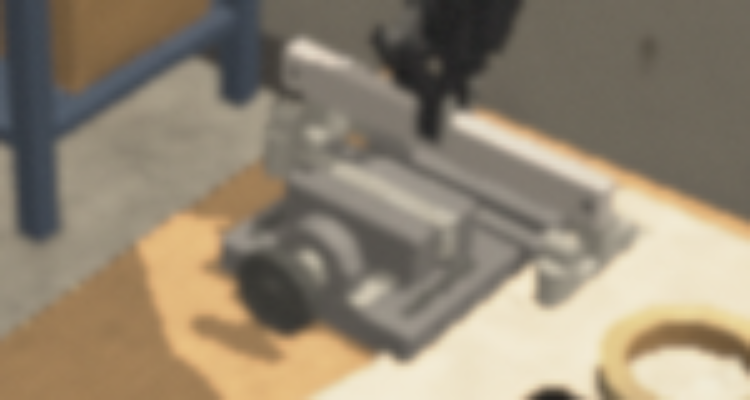

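{"method": "drive_tool", "body": {
  "deltas": [
    [[0.005,-0.0002,-0.0007,-0.004,0,0,0],[0.005,-0.0002,-0.0007,-0.009,0,0,0],[0.005,-0.0002,-0.0007,-0.013,0,0,0],[0.005,-0.0002,-0.0007,-0.016,0,0,0],[0.005,-0.0002,-0.0007,-0.018,0,0,0]]
  ]
}}

```text
time_s: 14.85
tool_pos: [455.4, -302.6, 40.3]
orientation: [[-0.96, 0.28, 0.001], [0.28, 0.96, 0.0], [-0.0, 0.001, -1.0]]
force: [0.2, 1.6, -2.1]
opening: 14.6
```

{"method": "drive_tool", "body": {
  "deltas": [
    [[0.005,0,0,-0.003,0,0,0],[0.005,0,0,-0.006,0,0,0],[0.005,0,0,-0.009,0,0,0],[0.005,0,0,-0.012,0,0,0],[0.005,0,0,-0.0135,0,0,0]]
  ]
}}

```text
time_s: 15.27
tool_pos: [455.2, -302.4, 26.3]
orientation: [[-0.96, 0.28, 0.0], [0.28, 0.96, 0.001], [0.0, 0.001, -1.0]]
force: [-1.0, 0.9, -0.6]
opening: 14.2
```

{"method": "drive_tool", "body": {
  "deltas": [
    [[0.005,0,0,-0.0008,0,0,0],[0.026,0,0,-0.0008,0,0,0],[0.026,0,0,-0.0008,0,0,0],[0.026,0,0,-0.0008,0,0,0],[0.026,0,0,0,0,0,0]]
  ]
}}

```text
time_s: 15.68
tool_pos: [455.3, -302.8, 26.5]
orientation: [[-0.96, 0.28, 0.0], [0.28, 0.96, 0.0], [-0.0, 0.0, -1.0]]
force: [0.8, 0.5, 0.1]
opening: 26.0
```

{"method": "drive_tool", "body": {
  "deltas": [
    [[0.026,0,0,0.01,0,0,0],[0.026,0,0,0.03,0,0,0],[0.026,0,0,0.06,0,0,0],[0.026,0,0,0.1,0,0,0],[0.026,0,0,0.13,0,0,0]]
  ]
}}

```text
time_s: 16.1
tool_pos: [455.7, -303.1, 159.8]
orientation: [[-0.96, 0.28, 0.002], [0.28, 0.96, -0.001], [-0.002, -0.001, -1.0]]
force: [1.5, -0.2, 1.0]
opening: 25.9
```

{"method": "drive_tool", "body": {
  "deltas": [
    [[0.026,-0.022,0.01,0.01,0,0,0],[0.026,-0.05,0.02,0.02,0,0,0],[0.026,-0.075,0.03,0.03,0,0,0],[0.026,-0.1,0.04,0.04,0,0,0],[0.026,-0.12,0.05,0.05,0,0,0]]
  ]
}}

```text
time_s: 16.52
tool_pos: [333.9, -252.5, 211.1]
orientation: [[-0.96, 0.28, 0.002], [0.28, 0.96, -0.002], [-0.003, -0.001, -1.0]]
force: [-1.1, 0.1, -0.1]
opening: 25.9
```

```bash
cat > f.py <<'E'
from h import *
c=wrist();t=capture("top");save("wf.png",c["img"],1.2);save("tf.png",t["img"][170:320,290:450],4)
for n,c in(("wrist",c),("top",t)):
    P=cloud(c);x,y,Z=P[...,0],P[...,1],P[...,2];ok=c["depth"]>0
    X=(x-446.5)*-.2815+(y+335.1)*-.9596;Y=(x-446.5)*.9596+(y+335.1)*-.2815
    for y0 in range(-110,115,20):
        k=ok&(abs(Z-43)<5)&(abs(Y-y0)<6)&(abs(X+34)<(9 if abs(y0)>85 else 14))
        if k.sum()>5: print(n,y0,"X mid",np.round(np.percentile(X[k],[3,97]).mean(),1),"z",np.median(Z[k]).round(1))
    k=ok&(abs(Z-43)<5)&(abs(X+34)<7);print("Y range",np.round(np.percentile(Y[k],[.3,99.7]),1) if k.any() else None)
    for s in(-1,1):
        k=ok&(abs(Z-43)<5)&(abs(Y*s-102)<8)&(X<-48)&(X>-70);print("cheek z",np.median(Z[k]).round(1) if k.any() else None)
    k=ok&(abs(Z-24)<5)&(abs(Y)<65)&(X<-47)&(X>-62);print("vice z",np.median(Z[k]).round(1) if k.any() else None)
    k=(ok&(Z>19)&(Z<29)&(X<-44)&(X>-190)&(abs(Y)<85)).astype(np.uint8);N,l,s,_=cv2.connectedComponentsWithStats(k);i=1+np.argmax(s[1:,4])
    r=cv2.minAreaRect(np.c_[X[l==i],Y[l==i]].astype(np.float32));print("base",np.round(r[0],1),np.round(r[1],1),round(r[2],1))
E
python3 f.py
```

```text
wrist -110 X mid -33.9 z 41.4
wrist -90 X mid -34.8 z 41.4
wrist -70 X mid -34.6 z 41.5
wrist -50 X mid -35.0 z 41.6
wrist -30 X mid -34.8 z 41.6
wrist -10 X mid -34.6 z 41.7
wrist 10 X mid -35.0 z 41.9
wrist 30 X mid -34.8 z 41.7
wrist 50 X mid -34.6 z 41.6
wrist 70 X mid -35.0 z 41.6
wrist 90 X mid -35.5 z 41.4
Y range [-115.2   86.3]
cheek z 40.8
cheek z None
vice z 22.6
base [-106.8   -6.6] [117.7 138.9] 0.1
top -110 X mid -33.8 z 42.6
top -90 X mid -34.2 z 42.0
top -70 X mid -34.7 z 42.0
top -50 X mid -34.5 z 41.9
top -30 X mid -33.5 z 41.8
top -10 X mid -34.1 z 42.1
top 10 X mid -34.0 z 42.3
top 30 X mid -33.9 z 41.5
top 50 X mid -34.3 z 41.6
top 70 X mid -34.5 z 41.2
top 90 X mid -34.6 z 41.3
top 110 X mid -34.5 z 41.4
Y range [-115.3  114.7]
cheek z 41.0
cheek z 40.8
vice z 22.8
base [-105.9   -6.7] [118.4 139.7] 0.1
```

View pics/tf.png

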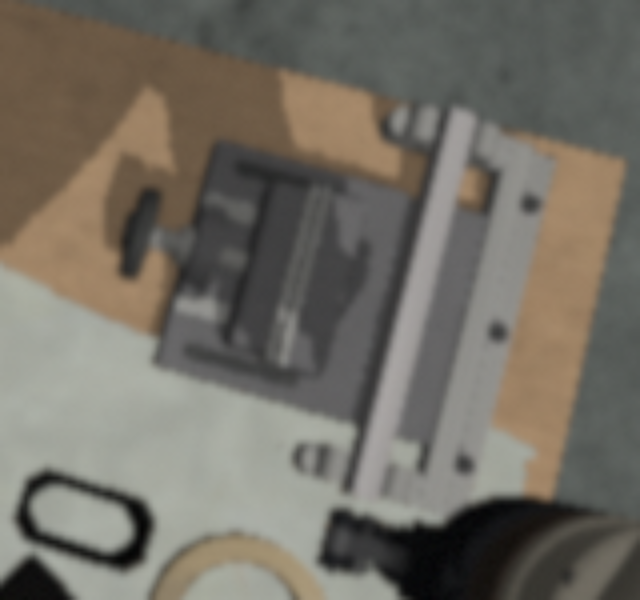

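The bar lies in both slots with its top flush with the cheeks (41.5 against 41 mm measured, the same at both ends). One last check: the seam between tail and fence.

Run:
```python
from h import *
c=wrist();R=np.array(c["R"]);t=np.array(c["t"]);O=np.array([446.5,-335.1]);u=np.array([-.2815,-.9596]);v=np.array([.9596,-.2815])
Xs=np.arange(-28,24,.25);Ys=np.arange(-80,70,.25)
X,Y=np.meshgrid(Xs,Ys,indexing='ij');xy=O+X[...,None]*u+Y[...,None]*v
Q=np.concatenate([xy,np.full(X.shape+(1,),22.5)],-1)@R.T+t
mu=(Q[...,0]/Q[...,2]*c["fx"]+c["cx"]).astype(np.float32);mv=(Q[...,1]/Q[...,2]*c["fy"]+c["cy"]).astype(np.float32)
g=cv2.remap(c["img"],mu,mv,cv2.INTER_CUBIC);save("seam.png",g,1.3)
d=cv2.remap(np.where(c["depth"]>0,cloud(c)[...,2],np.nan).astype(np.float32),mu,mv,cv2.INTER_NEAREST)
for a in(-60,-30,0,30,50):
    j=(Ys>a-6)&(Ys<a+6);print(a,[(float(x),int(g[i,j].mean()),round(float(np.nanmin(d[i,j])),0)) for i,x in enumerate(Xs) if -6<=x<=8 and x%1==0])
```

```text
-60 [(-6.0, 128, 21.0), (-5.0, 127, 21.0), (-4.0, 127, 22.0), (-3.0, 126, 22.0), (-2.0, 121, 21.0), (-1.0, 118, 20.0), (0.0, 130, 20.0), (1.0, 153, 22.0), (2.0, 172, 21.0), (3.0, 181, 21.0), (4.0, 182, 22.0), (5.0, 181, 22.0), (6.0, 179, 21.0), (7.0, 178, 22.0), (8.0, 179, 22.0)]
-30 [(-6.0, 91, 229.0), (-5.0, 97, 230.0), (-4.0, 99, 230.0), (-3.0, 99, 230.0), (-2.0, 98, 229.0), (-1.0, 99, 230.0), (0.0, 99, 229.0), (1.0, 99, 230.0), (2.0, 99, 230.0), (3.0, 97, 229.0), (4.0, 92, 230.0), (5.0, 84, 221.0), (6.0, 70, 222.0), (7.0, 56, 222.0), (8.0, 47, 222.0)]
0 [(-6.0, 34, 248.0), (-5.0, 36, 248.0), (-4.0, 42, 247.0), (-3.0, 59, 247.0), (-2.0, 84, 248.0), (-1.0, 104, 248.0), (0.0, 115, 248.0), (1.0, 114, 248.0), (2.0, 105, 248.0), (3.0, 94, 248.0), (4.0, 83, 248.0), (5.0, 73, 247.0), (6.0, 66, 248.0), (7.0, 60, 248.0), (8.0, 55, 248.0)]
30 [(-6.0, 26, 248.0), (-5.0, 28, 248.0), (-4.0, 28, 248.0), (-3.0, 27, 248.0), (-2.0, 26, 248.0), (-1.0, 24, 251.0), (0.0, 23, 253.0), (1.0, 23, 254.0), (2.0, 23, 256.0), (3.0, 24, 263.0), (4.0, 26, 263.0), (5.0, 26, 264.0), (6.0, 26, 263.0), (7.0, 26, 263.0), (8.0, 26, 264.0)]
50 [(-6.0, 25, 248.0), (-5.0, 24, 248.0), (-4.0, 25, 248.0), (-3.0, 26, 248.0), (-2.0, 24, 250.0), (-1.0, 21, 250.0), (0.0, 20, 252.0), (1.0, 19, 254.0), (2.0, 18, 257.0), (3.0, 18, 257.0), (4.0, 20, 275.0), (5.0, 21, 277.0), (6.0, 22, 276.0), (7.0, 23, 276.0), (8.0, 23, 276.0)]
```

View pics/seam.png

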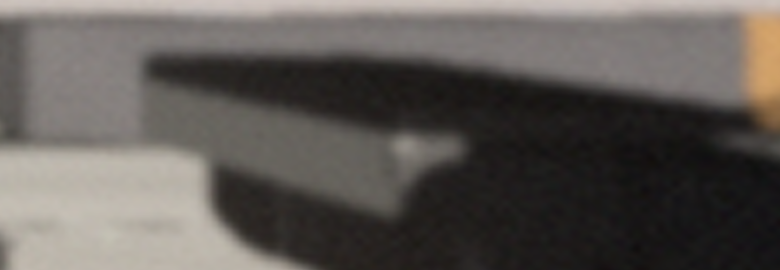

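The seam strip is partly hidden by the fingers. Where it shows (left, around (115,140)), the tail meets the fence with only a faint line, well under 0.5 mm, and no depth drop. I compare the bystanders with the first picture and hand in.

Run:
```python
from h import *
a=dict(np.load("top0.npz"))["img"].astype(int);b=capture("top")["img"].astype(int)
s=1.4
for n,(u0,u1,v0,v1) in dict(screwdriver=(262,380,285,312),strip=(290,335,315,350),block=(312,365,350,395),sleeve=(185,290,195,260)).items():
    q=np.s_[int(v0/s):int(v1/s),int(u0/s):int(u1/s)]
    A,B=[cv2.cvtColor(i[q].astype(np.uint8),cv2.COLOR_RGB2GRAY).astype(np.float32) for i in(a,b)]
    print(n,"shift px",np.round(cv2.phaseCorrelate(A,B)[0],2))
o=get_obs();print(np.round(o["tool_pos"]),np.round(o["dq"],3),o["time_s"]);print(sign_off())
```

```text
screwdriver shift px [-0.18  0.49]
strip shift px [-0.    0.63]
block shift px [ 0.03 -0.02]
sleeve shift px [0.5  0.04]
[ 336. -254.  211.] [ 0.006  0.041  0.012 -0.012  0.    -0.001] 16.7167
the job is handed in; nothing more can be done
None
```

The vice is home against the fence, the locking bar lies across the dock, and I handed the job in at 16.7 s. No verdict came back.

- **Vice:** I pushed both front corners of the base at once, with the open fingers straddling the handwheel. A final push of about 24 N gave no further movement. The last camera checks put it square to within about 0.2° and about 7 mm off the dock's centre line. The finger shadow hid most of the tail–fence seam. Where I could see it, the gap was well under 0.5 mm.
- **Bar:** I drew it out by its end, laid it down, gripped it again at the middle, turned it 90° and lowered it into both slots and the vice's groove. It was released with no load on the tool. Its top is level along its length and flush with the cheeks (about 41.5 mm against 41 mm measured). Its ends stand at about ±115 mm, so it is centred.
- **Other things on the table:** the screwdriver, strip, block and sleeve showed shifts of 0.6 px or less between the first and last pictures. I take that as lighting and shadow rather than movement.
- **Disagreement:** estimates of the slots' centre ranged from 33 to 36 mm before the fence, against 36 nominal, a spread of about 3 mm. I aimed the bar at about 34 mm and it went down with no resisting force.

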